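Test a return spring under the weight and set the tally

TASK

Take the steel test weight out of its sloping nest, set it gently upright on the middle of the top plate of the spring that stands on the tester, and let go so that the spring carries it. Then compare the top face of the loaded plate with the pointer of the reference mark on the column beside it: if the plate has stayed above the mark the spring is good, so push the tally slide fully to its far end (by the round stud); if it has sunk below the mark the spring is weak, so push the slide fully to its near end (by the bar). Leave the weight standing on the spring, and leave the mark, the spare spring, the jar, the tape and the calliper as they are.

Things in the scene. Friction and masses are not known exactly. Their poses are not given: they have to be found in the camera images.
- weight: Steel test weight, about 0.6 kg: cylinder 50 mm across and 36 mm high, then a neck 14 mm across, then a grip knob 22 mm across from 50 to 76 mm above the base. Origin at the centre of its underside, z axis up through the knob. It starts in the rack's nest leaning 30 degrees towards the rack's front (the knob points up and to the front, the robot's side), under the rack's shelf, so the gripper must come in along that lean.
- weight_knob (a point): Middle of the weight's grip knob, 63 mm above its base on its axis; same axes as the weight.
- rack: Fixed plywood rack, 150 mm wide, 120 mm deep, 163 mm high. Origin on the table under the nest's middle, x axis to its back (away from the robot), z up. The nest's floor slopes 30 degrees down to the front, its middle 42 mm above the table, with a lip 16 mm and side rails 10 mm above that floor. A shelf covers it from behind: underside 153 mm above the table, front edge 5 mm in front of the origin, so the gripper has no room to come straight down on the knob.
- tester: Fixed spring tester: grey base plate 110 mm (x) by 260 mm (y), 12 mm thick. Origin on the table, x axis away from the robot, y to the left. Spring seat at y = +60 mm, reference column (12 mm across, top 118 mm above the table) at y = +124 mm, tally slide along x at y = -60 mm.
- tester_seat (a point): Centre of the tester's spring seat, on top of the base plate, 12 mm above the table.
- spare_seat: Fixed wooden block 100 x 100 x 12 mm on which the other spring waits; not part of this test. Origin at the centre of its underside.
- spring_a: Return spring unit, two of the same look whose stiffness differs (which is stiff is not told; only loading shows it): steel coil spring between a base disc 60 mm across and a flat round aluminium top plate 76 mm across and 8 mm thick, 98 mm high unloaded; one stands on the tester's seat, the other on the spare seat. Fixed by its base; origin at the centre of the base disc's underside. 
- spring_b: Return spring unit, two of the same look whose stiffness differs (which is stiff is not told; only loading shows it): steel coil spring between a base disc 60 mm across and a flat round aluminium top plate 76 mm across and 8 mm thick, 98 mm high unloaded; one stands on the tester's seat, the other on the spare seat. Fixed by its base; origin at the centre of the base disc's underside. 
- spring_a_top (a point): Centre of the top face of spring_a's plate; sinks as the spring is loaded (110 mm above the table unloaded; by about 8 to 43 mm under the weight; settles within about a second).
- spring_b_top (a point): The same for spring_b.
- mark_tip (a point): Reference mark: the inner end of the short flat steel pointer (3 mm thick) on the clamp of the column beside the seat, 1.5 mm clear of the plate's edge; this point is at mid thickness. Compare its height with that of the loaded plate's top face; they differ by at least 4 mm. Set anew each time, 82 to 93 mm above the table.
- tally_top (a point): Centre of the top of the tally slide's black grip, a block 20 mm along the slide, 28 mm across, 40 mm high, top about 66 mm above the table.
- tally (a joint): Tally slide, m: 0 = fully at the near end (bar, reject), 0.08 = fully at the far end (round stud, good); starts between. It moves along the tester's x axis, with about 1.5 N of friction, and stays where it is left.
- jar: Small glaze jar 58 mm across, 67 mm high, standing on the rack's shelf; origin at the centre of its underside.
- tape: Roll of masking tape 104 mm across, 25 mm high, lying on the table; origin at the centre of its underside.
- calliper: Wooden calliper about 96 x 186 x 20 mm, lying on the table; origin at the centre of its underside.

How it is judged:
On the way, in this order (a step that is already met when the one before it is completed fails the run):
1. the weight stands released and at rest on the plate of the spring on the tester, the tally slide still between its ends (((horizontal distance between spring_a and tester_seat below 0.03 m and horizontal distance between weight and spring_a_top below 0.018 m and angle between weight's own z axis and vertical below 0.1 rad and z of weight in the frame of spring_a_top between -0.004 and 0.004 m and contact force between weight and spring_a above 3 N and contact force between the fingers and weight below 0.1 N and linear speed of weight below 0.01 m/s) or (horizontal distance between spring_b and tester_seat below 0.03 m and horizontal distance between weight and spring_b_top below 0.018 m and angle between weight's own z axis and vertical below 0.1 rad and z of weight in the frame of spring_b_top between -0.004 and 0.004 m and contact force between weight and spring_b above 3 N and contact force between the fingers and weight below 0.1 N and linear speed of weight below 0.01 m/s)) and value of joint tally between 0.015 and 0.065 m), for 0.5 s.
2. the tally slide is at the end that tells the result: far if the plate is above the mark, near if below (((horizontal distance between spring_a and tester_seat below 0.03 m and horizontal distance between weight and spring_a_top below 0.018 m and angle between weight's own z axis and vertical below 0.1 rad and z of weight in the frame of spring_a_top between -0.004 and 0.004 m and contact force between weight and spring_a above 3 N and contact force between the fingers and weight below 0.1 N and linear speed of weight below 0.01 m/s and ((z of spring_a_top in the frame of mark_tip above 0 m and value of joint tally above 0.074 m) or (z of spring_a_top in the frame of mark_tip below 0 m and value of joint tally below 0.006 m))) or (horizontal distance between spring_b and tester_seat below 0.03 m and horizontal distance between weight and spring_b_top below 0.018 m and angle between weight's own z axis and vertical below 0.1 rad and z of weight in the frame of spring_b_top between -0.004 and 0.004 m and contact force between weight and spring_b above 3 N and contact force between the fingers and weight below 0.1 N and linear speed of weight below 0.01 m/s and ((z of spring_b_top in the frame of mark_tip above 0 m and value of joint tally above 0.074 m) or (z of spring_b_top in the frame of mark_tip below 0 m and value of joint tally below 0.006 m))))), for 0.2 s.
At the end, for the whole second after the job is handed in: The weight stands upright (within 0.1 rad), released and at rest on the plate of the spring on the tester, its centre within 18 mm of the plate's; the tally slide is within 6 mm of its far end if the plate's top face is above the mark, or within 6 mm of its near end if it is below (((horizontal distance between spring_a and tester_seat below 0.03 m and horizontal distance between weight and spring_a_top below 0.018 m and angle between weight's own z axis and vertical below 0.1 rad and z of weight in the frame of spring_a_top between -0.004 and 0.004 m and contact force between weight and spring_a above 3 N and contact force between the fingers and weight below 0.1 N and linear speed of weight below 0.01 m/s and ((z of spring_a_top in the frame of mark_tip above 0 m and value of joint tally above 0.074 m) or (z of spring_a_top in the frame of mark_tip below 0 m and value of joint tally below 0.006 m))) or (horizontal distance between spring_b and tester_seat below 0.03 m and horizontal distance between weight and spring_b_top below 0.018 m and angle between weight's own z axis and vertical below 0.1 rad and z of weight in the frame of spring_b_top between -0.004 and 0.004 m and contact force between weight and spring_b above 3 N and contact force between the fingers and weight below 0.1 N and linear speed of weight below 0.01 m/s and ((z of spring_b_top in the frame of mark_tip above 0 m and value of joint tally above 0.074 m) or (z of spring_b_top in the frame of mark_tip below 0 m and value of joint tally below 0.006 m))))); the robot touches nothing.
It fails at once if the weight is dropped (falls out of the fingers faster than 0.45 m/s) or forced onto a spring plate (more than 40 N) ((contact force between the fingers and weight below 0.1 N and linear speed of weight above 0.45 m/s) or contact force between weight and spring_a above 40 N or contact force between weight and spring_b above 40 N).
It fails at once if the reference mark is shifted by more than 4 mm (distance of mark_tip from where it was at the start of the episode above 0.004 m).
It fails at once if the spare spring is pressed down by more than 8 mm ((horizontal distance between spring_a and spare_seat below 0.05 m and distance of spring_a_top from where it was at the start of the episode above 0.008 m) or (horizontal distance between spring_b and spare_seat below 0.05 m and distance of spring_b_top from where it was at the start of the episode above 0.008 m)).
It fails at once if the jar, the tape or the calliper is moved by more than 30 mm (distance of any of jar, tape, calliper from where it was at the start of the episode above 0.03 m).
It also fails if it takes over 58 s, if anything falls off the work surface, if the arm or the gripper's body presses on something with over 40 N, if the wrist force passes 120 N, or if a joint passes its speed limit or range.

ROBOT

A 7-joint arm with a two-finger parallel gripper is mounted at the origin on the work surface; the furniture and walls round the work are solid. World frame = base frame: x ahead of the robot, y to its left, z up, the work surface at z = 0. Lengths are in m, angles in rad, forces in N, time in s.
With the tool pointing down it reaches from about 0.425 to 0.925 m from the base axis. Payload 6.8 kg.
Tool frame: the origin (TCP) lies on the centre line of the jaws, within the pads' length; the fingertips stand 8 mm ahead of it and the grasp point (between the pads) lies 11 mm behind it (bot.tips_ahead is the distance from the TCP to the fingertips, in m); z points along the fingers, y is the line along which they close (so a half turn about z gives the same grasp; the last joint's range is limited). The gripper opens to 85 mm and grips with 20 to 120 N. Pads are 22 mm wide; open, the fingers measure 114 mm over their backs; the gripper's body (76 mm by 85 mm) begins 54 mm behind the grasp point. The pads swing forward as they close: fully open they stand 13 mm farther back than shut.
Start: joints at [-1.42, 0.477, 0.022, 1.555, -0.011, 1.109, -0.083], TCP at [0.173, 0.653, 0.239] pointing down, gripper open.
Joint ranges: [-2.96, 2.96], [-0.34, 2.1], [-1.41, 1.46], [0.24, 2.44], [-1.37, 4.51], [0.17, 1.92], [-2.96, 2.96]. Speed limits (rad/s): [2.39, 2.39, 3.14, 3.14, 3.14, 3.14, 3.14].

INTERFACE

Orientations are given as a unit quaternion [w, x, y, z].
In Python, from station import bot gives the robot as it stands.
- The arm moves only by the tool send_rows, never from a script. Its argument "deltas" is text: rows parted by semicolons, each of 4 numbers parted by spaces: the shift along the tool's x, y, z in m, then the turn about the tool's z in degrees. In form: x y z spin; .... A call has 1 to 5 rows; each row is the pose to reach, as a shift and turn from the pose commanded when the call began, along the tool's axes at that moment; what a row does not reach only later rows make up. A row lasts 1/10 s, in which the tool goes at most 50 mm and 8.59 degrees, less where a joint would pass 70% of its speed; a pose out of reach is approached as far as the arm can. A call with a gripper value outside its range is refused whole. "claw" is the opening, from 0 (shut) to 1 (fully open), set as the call begins (left out, the last holds). The fingers move at their own pace and stop on an object; "force" is the grip in N (left out, the last holds). Time passes only in rows, so rows that repeat a pose let the fingers close. It gives the time, the measured TCP pose, the force, the opening and the grip force at its end, in the units of the state.
- bot.get_obs(): the state, without advancing time (a new reading comes with each control period).
- bot.read_camera(name): name is "scene" or "side" or "wrist"; returns a dict with "img" (400x640x3 uint8, red, green, blue), "depth" (400x640 float32, m along the optical axis (not along the pixel's ray), 0 where there is no reading), "fx", "fy", "cx", "cy" (pixels), "camera_from_world" (4x4, takes a point from world to camera coordinates). Camera axes: x right, y up, looking along -z (the intrinsics and any distortion apply to the point x, -y, -z); pixel columns grow to the right and rows downward; lengths in m; the calibration is good to about 2 mm. A picture is of the moment at which its call begins.
- bot.hand_in(): hands the job in; it is judged then, once.
Trained networks look in a picture, given as the dict that the camera call returned (one of the last four; its "shot" number tells which), for a name from the list of things; names that differ only in an ending like _2 or _b are one class to them, and where a whole thing is asked for, a point or a joint stands for the part that bears it (a point fixed in the world has none). Each returns a list of dicts, best first, with "confidence" (0 to 1); they miss things now and then, are a little off and sometimes report something else, mostly with a low value. They report only what shows in the picture. A call takes as long as a camera call.
- bot.masks_of(picture, query): "mask" (400x640 bool, what is visible of it).
- bot.landmark_of(picture, query): "xyz" ([x, y, z] in m, in world coordinates, good to about 4 mm: a listed point, or the origin of a listed thing).
The state is a dict: "t": time; "q": joint angles; "joint_vel": joint speeds; "joint_torque": joint torques, N m; "eef_pos": TCP position; "tool_rot": TCP orientation; "contact_force": force on the tool from outside, world axes, zero at the start; "torque": the same for the moment, N m; "gripper_width": opening from 0.0 (shut) to 1.0 (fully open); "grasp_force": force on a finger pad.
Only numpy, scipy, OpenCV 4.12 (cv2) and the standard library are available. Lean on these libraries where they do the work, as an engineer would, in place of code of your own. Each camera call takes 0.05 s, during which the arm holds its last target. There are 200 camera calls.

## Working session

There is one attempt and no reset: what is moved stays moved. The work goes in short steps, Python scripts to look and compute and a tool call to move; the robot and the scene stay as the last step left them, time stands still between calls to the robot, and variables do not carry over. Pictures are saved under pics/ and viewed, at most 10 in all, crops included, and the job is handed in when it is done.

Besides the shell and the picture viewer there is one more tool, called after "Emit:" as name(argument=value, ...), one argument or row to a line, values as JSON. send_rows: Moves the arm, as the interface text tells. Its arguments: {"type":"object","properties":{"deltas":{"type":"string"},"claw":{"type":"number"},"force":{"type":"number"}},"required":["deltas"]}

```bash
mkdir -p pics; ls
cat > h.py <<'E'
from station import bot
import numpy as np, cv2
from scipy.spatial.transform import Rotation as R
def rot(q): return R.from_quat([q[1],q[2],q[3],q[0]])
def save(p,n): cv2.imwrite('pics/'+n+'.png',p['img'][:,:,::-1])
def cloud(p):
    d=p['depth']; v,u=np.mgrid[0:400,0:640]
    X=np.stack([(u-p['cx'])/p['fx']*d,-(v-p['cy'])/p['fy']*d,-d,np.ones_like(d)],-1)
    W=X@np.linalg.inv(p['camera_from_world']).T
    W[d==0]=np.nan
    return W[...,:3]
E
python3 - <<'E'
from h import *
o=bot.get_obs(); print({k:np.round(v,3) for k,v in o.items()}); print(rot(o['tool_rot']).as_matrix().round(3), bot.tips_ahead)
for c in ['scene','side']:
    p=bot.read_camera(c); save(p,c)
    print(c,[k for k in p],np.linalg.inv(p['camera_from_world'])[:3].round(3).tolist())
    for n in ['weight','weight_knob','rack','tester','tester_seat','spare_seat','spring_a','spring_a_top','mark_tip','tally_top','jar','tape','calliper']:
        print(n,[(np.round(r['xyz'],3).tolist(),round(r['confidence'],2)) for r in bot.landmark_of(p,n)][:3])
E
```

```text
pics
{'t': np.float64(0.0), 'q': array([-1.42 ,  0.478,  0.022,  1.556, -0.011,  1.109, -0.083]), 'joint_vel': array([ 0.001, -0.003,  0.   ,  0.002, -0.   ,  0.   ,  0.001]), 'joint_torque': array([ 0.0000e+00, -5.9644e+01,  1.6080e+00, -2.8121e+01,  1.2000e-02,
        9.0000e-03,  0.0000e+00]), 'eef_pos': array([0.173, 0.652, 0.238]), 'tool_rot': array([-0.   ,  0.129,  0.992, -0.001]), 'contact_force': array([-0.597, -0.296, -0.378]), 'torque': array([0.009, 0.002, 0.028]), 'grasp_force': np.float64(0.0), 'gripper_width': np.float64(1.001)}
[[-0.967  0.256 -0.   ]
 [ 0.256  0.967 -0.002]
 [-0.    -0.002 -1.   ]] 0.008
scene ['img', 'depth', 'fx', 'fy', 'cx', 'cy', 'camera_from_world', 'shot'] [[-0.839, 0.351, -0.415, -0.37], [-0.544, -0.537, 0.645, 1.001], [0.003, 0.767, 0.642, 1.229]]
weight [([0.426, 0.31, 0.042], 0.66)]
weight_knob [([0.394, 0.308, 0.099], 0.85), ([0.278, -0.273, -0.001], 0.3)]
rack [([0.429, 0.313, 0.003], 0.77)]
tester [([0.437, -0.187, 0.001], 0.68)]
tester_seat [([0.446, -0.132, 0.012], 0.93)]
spare_seat [([0.414, -0.464, 0.0], 0.46)]
spring_a []
spring_a_
[... 478 characters left out ...]
ob [([0.394, 0.304, 0.094], 0.53), ([0.431, 0.306, 0.002], 0.21)]
rack [([0.428, 0.306, 0.003], 0.56), ([0.424, -0.25, 0.065], 0.45)]
tester [([0.439, -0.193, 0.007], 0.73), ([0.41, -0.464, 0.112], 0.44), ([0.411, -0.467, 0.01], 0.29)]
tester_seat [([0.447, -0.129, 0.012], 0.65)]
spare_seat [([0.412, -0.461, 0.001], 0.98)]
spring_a [([0.415, -0.466, 0.011], 0.84), ([0.443, -0.128, 0.01], 0.84)]
spring_a_top [([0.41, -0.466, 0.112], 0.85)]
mark_tip [([0.25, 0.278, -0.002], 0.42)]
tally_top [([0.428, -0.248, 0.066], 0.49)]
jar [([0.453, 0.295, 0.164], 0.7), ([0.25, 0.279, 0.002], 0.33)]
tape [([0.249, 0.278, -0.0], 0.52)]
calliper [([0.278, -0.278, 0.002], 0.96), ([0.445, -0.129, 0.01], 0.24)]
```

View pics/scene.png

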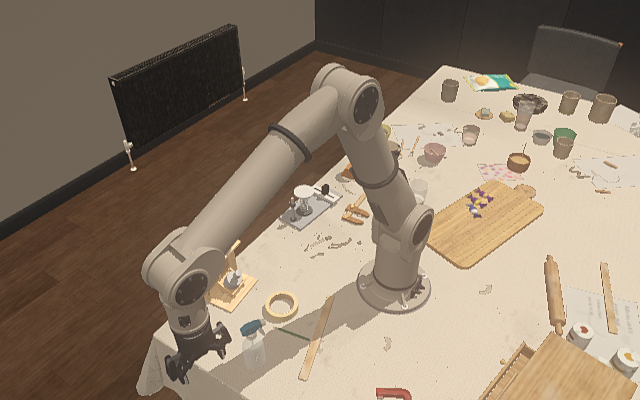

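View pics/side.png

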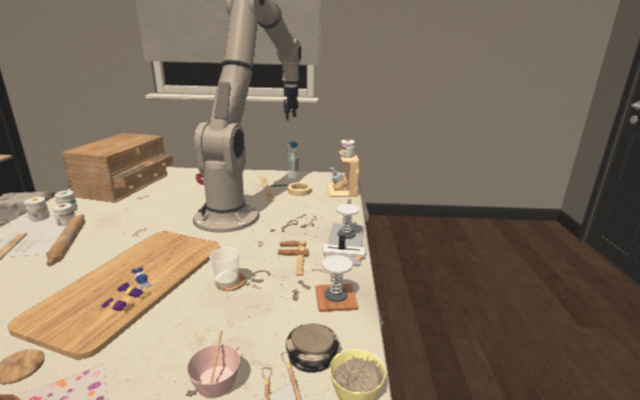

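The scene view shows the rack with the leaning weight at about (232,285), the tester at (310,200) and the tape at (280,305). The side view shows the tester spring at (347,215), the spare spring at (337,270) and the rack with the jar on top at (347,165). The moves keep the tool vertical, so I'll inspect the rack with the wrist camera next.

Emit:
send_rows(
  deltas="-0.02 -0.02 -0.04 -5; -0.05 -0.06 -0.06 -10; -0.08 -0.10 -0.06 -15; -0.11 -0.135 -0.06 -15; -0.14 -0.17 -0.06 -15",
)

```text
t: 1.9
eef_pos: [0.2655, 0.4503, 0.2997]
tool_rot: [0.0, -0.001, 1.0, 0.0]
contact_force: [0.4, 0.0, -0.5]
gripper_width: 1.003
grasp_force: 0.0
```

Emit:
send_rows(
  deltas="-0.02 -0.045 0 0; -0.045 -0.09 0 0; -0.065 -0.14 0 0; -0.065 -0.14 0 0; -0.065 -0.14 0 0",
)

```text
t: 2.4
eef_pos: [0.3307, 0.3114, 0.2997]
tool_rot: [0.0, 0.0, 1.0, 0.001]
contact_force: [-0.3, 0.9, -0.6]
gripper_width: 1.004
grasp_force: 0.0
```

Run:
```python
from h import *
p=bot.read_camera('wrist'); save(p,'w1'); W=cloud(p); np.save('w1.npy',W)
print(bot.get_obs()['eef_pos'],np.linalg.inv(p['camera_from_world'])[:3].round(3).tolist())
for n in ['weight','weight_knob','rack','jar']:
    print(n,[(np.round(r['xyz'],3).tolist(),round(r['confidence'],2)) for r in bot.landmark_of(p,n)][:3])
```

```text
[0.32988666 0.31305783 0.299681  ] [[0.0, -0.963, -0.271, 0.262], [1.0, 0.001, -0.001, 0.311], [0.001, -0.271, 0.963, 0.433]]
weight [([0.424, 0.318, 0.041], 0.65)]
weight_knob [([0.393, 0.307, 0.095], 0.64)]
rack [([0.43, 0.308, -0.002], 0.82), ([0.439, -0.191, -0.004], 0.69), ([0.422, 0.316, 0.04], 0.45)]
jar [([0.447, 0.3, 0.157], 0.65)]
```

View pics/w1.png

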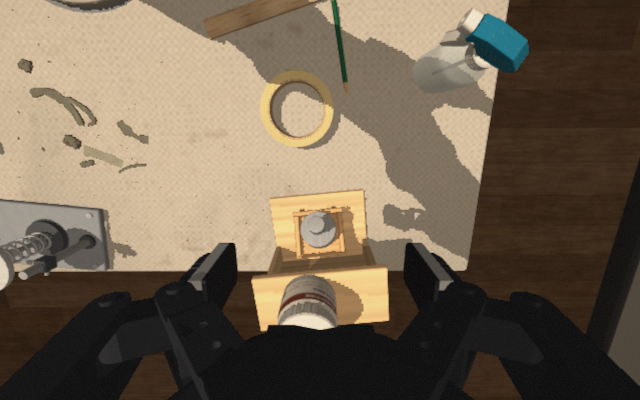

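The view from above shows the knob at (320,222), the shelf front edge running from (253,280) to (388,268), which puts the rack yaw at a few degrees, and the jar at (308,300). I'll measure the edges from depth.

Run:
```python
from h import *
W=np.load('w1.npy')
roi=np.zeros((400,640),bool); roi[180:330,245:395]=1
z=W[...,2]
s=roi&(np.abs(z-.163)<.005)
P=W[s]; print('shelf n',len(P),np.median(P[:,2]),P.min(0),P.max(0))
box=cv2.minAreaRect((P[:,:2]*1000).astype(np.float32)); print(box, cv2.boxPoints(box))
# front edge fit: min x per y bin
ys=np.arange(P[:,1].min()+.01,P[:,1].max()-.01,.006)
e=np.array([(y,np.percentile(P[np.abs(P[:,1]-y)<.003,0],3)) for y in ys]); f=np.polyfit(e[:,0],e[:,1],1); print('front edge x=',f, 'yaw',np.degrees(np.arctan(f[0])),'x at y=.308',np.polyval(f,.308))
J=W[roi&(z>.18)&(z<.235)]; print('jar',len(J),J.min(0),J.max(0))
K=roi&(z>.085)&(z<.125); v,u=np.nonzero(K); K2=W[K]; K2=K2[(np.abs(K2[:,1]-.308)<.03)&(K2[:,0]<.42)]; print('knob',len(K2),K2.min(0),K2.max(0),np.median(K2,0))
for v in range(205,262,4): print(v,[tuple((W[v,u]*1000).round().astype(int).tolist()) if z[v,u]==z[v,u] else None for u in (306,313,320,327,334)])
```

```text
shelf n 4571 0.161668815378386 [0.41671591 0.23583797 0.15800435] [0.49671713 0.39014565 0.16792302]
((457.1295166015625, 313.046630859375), (70.4702377319336, 150.68667602539062), 4.325257301330566) [[416.31247 385.518  ]
 [427.67703 235.2605 ]
 [497.94656 240.57526]
 [486.582   390.83276]]
front edge x= [-0.09221568  0.45234269] yaw -5.268668739917772 x at y=.308 0.4239402574031126
jar 2267 [0.42193604 0.2703707  0.1800163 ] [0.45388323 0.32772876 0.22937138]
knob 263 [0.37926125 0.29601337 0.08920273] [0.40946747 0.31764192 0.11135235] [0.38942749 0.30730934 0.10502988]
205 [(393, 289, 7), (394, 300, 7), (394, 311, 7), (394, 322, 6), (394, 333, 6)]
209 [(400, 289, 6), (400, 300, 6), (400, 311, 7), (390, 322, 37), (390, 332, 39)]
213 [(396, 290, 40), (389, 301, 61), (389, 311, 60), (396, 321, 40), (398, 332, 35)]
217 [(394, 291, 62), (380, 302, 101), (380, 311, 101), (394, 321, 63), (406, 332, 29)]
221 [(399, 292, 64), (385, 302, 104), (384, 311, 105), (398, 321, 67), (411, 332, 33)]
225 [(404, 292, 68), (389, 302, 105), (390, 311, 104), (403, 321, 70), (404, 331, 68)]
229 [(408, 292, 71), (393, 302, 109), (394, 311, 107), (408, 321, 73), (408, 330, 71)]
233 [(413, 292, 74), (401, 302, 103), (403, 311, 100), (413, 321, 74), (413, 330, 74)]
237 [(418, 292, 77), (418, 301, 78), (418, 311, 76), (418, 321, 77), (419, 330, 75)]
241 [(423, 292, 79), (424, 301, 77), (423, 311, 79), (422, 321, 80), (437, 332, 48)]
245 [(443, 290, 50), (428, 302, 81), (427, 311, 83), (432, 321, 72), (441, 332, 53)]
249 [(448, 290, 52), (448, 301, 51), (448, 311, 51), (447, 321, 54), (448, 332, 53)]
253 [(453, 290, 55), (453, 301, 56), (453, 311, 56), (453, 321, 55), (453, 332, 56)]
257 [(458, 290, 58), (459, 301, 57), (485, 311, 7), (484, 323, 8), (484, 335, 9)]
261 [(488, 288, 14), (487, 300, 17), (486, 311, 18), (484, 322, 22), (484, 334, 23)]
```

Emit:
send_rows(
  deltas="0 -0.004 0.045 -2; 0 -0.008 0.09 -4.5; 0 -0.009 0.14 -4.5; 0 -0.009 0.18 -4.5; 0 -0.009 0.2 -4.5",
  claw=0.6,
  force=60,
)

```text
t: 3.15
eef_pos: [0.328, 0.3031, 0.096]
tool_rot: [-0.002, -0.042, 0.999, -0.002]
contact_force: [-0.4, 0.0, 0.3]
gripper_width: 0.603
grasp_force: 0.0
```

```bash
cat > st.py <<'E'
from h import *
import sys
o=bot.get_obs(); M=rot(o['tool_rot']).as_matrix(); print('t',o['t'],'pos',o['eef_pos'].round(4),'F',o['contact_force'].round(1),'w',round(float(o['gripper_width']),3),'gf',round(float(o['grasp_force']),1),'yaw',np.degrees(np.arctan2(M[1,0],M[0,0])).round(1),'tilt',np.degrees(np.arccos(-M[2,2])).round(2))
if len(sys.argv)>1:
    g=np.array(eval(sys.argv[1])); print('tool delta',(M.T@(g-o['eef_pos'])).round(4))
E
python3 st.py "[.384,.3067,.100]"
```

```text
t 3.15 pos [0.328  0.3031 0.096 ] F [-0.4  0.   0.3] w 0.603 gf 0.0 yaw -175.2 tilt 0.28
tool delta [-0.056  -0.0011 -0.0042]
```

Emit:
send_rows(
  deltas="-0.005 -0.001 0 0; -0.018 -0.001 0 0; -0.03 -0.001 0 0; -0.038 -0.001 0 0; -0.042 -0.001 0 0",
)

```text
t: 3.65
eef_pos: [0.374, 0.3066, 0.1004]
tool_rot: [0.001, -0.04, 0.999, 0.001]
contact_force: [-0.2, -0.2, -0.1]
gripper_width: 0.603
grasp_force: 0.0
```

```bash
python3 st.py "[.384,.3067,.100]"
python3 - <<'E'
from h import *
p=bot.read_camera('wrist'); W=cloud(p); cv2.imwrite('pics/w2.png',p['img'][:,:,::-1])
z=W[...,2]
K=W[(z>.095)&(z<.115)&(W[...,0]<.41)&(W[...,0]>.375)&(abs(W[...,1]-.307)<.016)]; print(len(K),K.min(0),K.max(0),np.median(K,0))
print([(np.round(r['xyz'],3).tolist(),round(r['confidence'],2)) for r in bot.landmark_of(p,'weight_knob')])
E
```

```text
t 3.65 pos [0.374  0.3066 0.1004] F [-0.2 -0.2 -0.1] w 0.603 gf 0.0 yaw -175.4 tilt 0.16
tool delta [-0.01   -0.0007  0.0004]
1355 [0.37870622 0.29504519 0.09779859] [0.39805862 0.31663909 0.11117134] [0.3878437  0.30583656 0.10544719]
[([0.395, 0.303, 0.097], 0.95)]
```

View pics/w2.png

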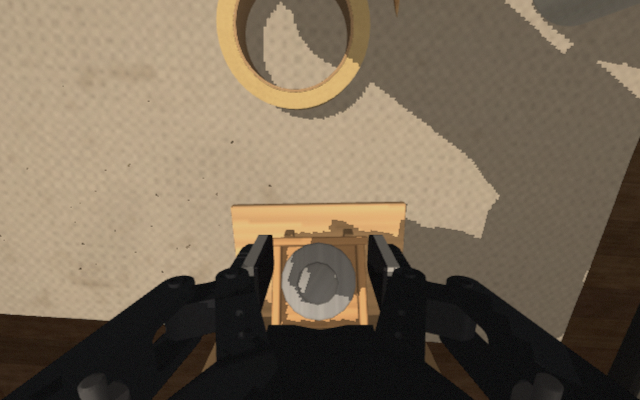

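The knob shows at (317,280), centred between the open fingers at 258 and 380. I'll move forward the last 11 mm.

Emit:
send_rows(
  deltas="-0.003 0 0 0; -0.006 0 0 0; -0.009 0 0 0; -0.011 0 0 0; -0.011 0 0 0",
)

```text
t: 4.25
eef_pos: [0.3832, 0.3069, 0.0993]
tool_rot: [0.0, -0.041, 0.999, 0.0]
contact_force: [0.1, 0.2, -0.2]
gripper_width: 0.6
grasp_force: 0.0
```

Emit:
send_rows(
  deltas="-0.002 0 -0.001 0; -0.004 0 -0.001 0; -0.005 0 -0.001 0; -0.005 0 -0.001 0",
)

```text
t: 4.65
eef_pos: [0.3879, 0.3073, 0.1002]
tool_rot: [-0.0, -0.041, 0.999, -0.0]
contact_force: [-1.4, 0.5, -0.2]
gripper_width: 0.6
grasp_force: 0.0
```

Emit:
send_rows(
  deltas="0 0 0 0; 0 0 0 0; 0 0 0 0; 0 0 0 0; 0 0 0 0",
  claw=0,
  force=60,
)

```text
t: 5.15
eef_pos: [0.3877, 0.307, 0.1004]
tool_rot: [-0.0, -0.041, 0.999, -0.0]
contact_force: [-2.5, -2.2, 4.2]
gripper_width: 0.228
grasp_force: 58.6
```

Emit:
send_rows(
  deltas="0.002 0 -0.003 0; 0.004 0 -0.007 0; 0.006 0 -0.0105 0; 0.008 0 -0.014 0; 0.01 0 -0.018 0",
)

```text
t: 5.65
eef_pos: [0.3771, 0.3062, 0.1183]
tool_rot: [-0.001, -0.041, 0.999, -0.0]
contact_force: [-0.7, 0.2, -5.6]
gripper_width: 0.228
grasp_force: 58.8
```

```bash
python3 st.py
python3 - <<'E'
from h import *
p=bot.read_camera('wrist'); W=cloud(p); cv2.imwrite('pics/w3.png',p['img'][200:400,160:480,::-1])
p=bot.read_camera('side'); 
print([(np.round(r['xyz'],3).tolist(),round(r['confidence'],2)) for n in('weight_knob','weight') for r in bot.landmark_of(p,n)])
E
```

```text
t 5.65 pos [0.3771 0.3062 0.1183] F [-0.7  0.2 -5.6] w 0.228 gf 58.8 yaw -175.3 tilt 0.08
[([0.381, 0.307, 0.112], 0.68), ([0.456, 0.298, 0.16], 0.36), ([0.412, 0.31, 0.058], 0.63), ([0.438, -0.131, 0.11], 0.58), ([0.448, -0.133, 0.011], 0.53)]
```

View pics/w3.png

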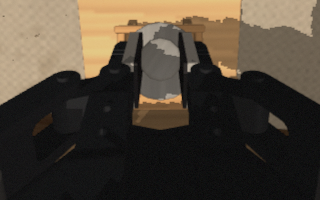

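Emit:
send_rows(
  deltas="0.01 0 -0.018 0; 0.02 0 -0.035 0; 0.03 0 -0.05 0; 0.03 -0.01 -0.07 0; 0.03 -0.02 -0.08 0",
)

```text
t: 6.35
eef_pos: [0.3498, 0.2843, 0.1995]
tool_rot: [0.001, -0.041, 0.999, 0.001]
contact_force: [0.3, 0.6, -5.7]
gripper_width: 0.229
grasp_force: 59.9
```

Emit:
send_rows(
  deltas="0 -0.03 0 0; 0 -0.07 0 0; -0.01 -0.11 0 0; -0.03 -0.15 0 0; -0.04 -0.18 0 0",
)

```text
t: 6.85
eef_pos: [0.4053, 0.1048, 0.1983]
tool_rot: [0.0, -0.039, 0.999, -0.0]
contact_force: [1.1, 1.3, -5.6]
gripper_width: 0.227
grasp_force: 59.7
```

Emit:
send_rows(
  deltas="0 0 0 0; 0 0 0 0; 0 0 0 0",
  force=20,
)

```text
t: 7.15
eef_pos: [0.4037, 0.1084, 0.198]
tool_rot: [-0.0, -0.041, 0.999, 0.0]
contact_force: [0.1, -0.3, -5.3]
gripper_width: 0.227
grasp_force: 59.8
```

```bash
python3 st.py
python3 - <<'E'
from h import *
for c in('side','scene'):
    p=bot.read_camera(c); 
    if c=='side': cv2.imwrite('pics/s4.png',cv2.resize(p['img'][100:260,280:440,::-1],(480,480)))
    for n in('weight_knob','weight'): print(c,n,[(np.round(r['xyz'],3).tolist(),round(r['confidence'],2)) for r in bot.landmark_of(p,n)])
E
```

```text
t 7.15 pos [0.4037 0.1084 0.198 ] F [ 0.1 -0.3 -5.3] w 0.227 gf 59.8 yaw -175.3 tilt 0.04
side weight_knob [([0.41, 0.108, 0.192], 0.63)]
side weight [([0.443, 0.112, 0.136], 0.64), ([0.415, -0.47, 0.003], 0.3)]
scene weight_knob [([0.406, 0.109, 0.195], 0.54)]
scene weight [([0.443, 0.112, 0.139], 0.59), ([0.412, -0.467, 0.108], 0.22)]
```

View pics/s4.png

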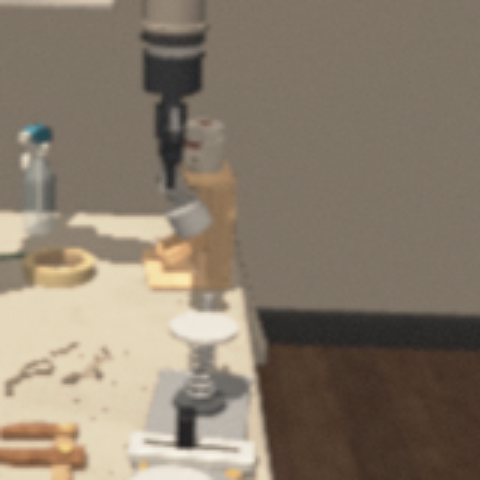

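The crop shows the weight held at (188,215), still leaning about 30 degrees. The grip force didn't drop when I changed it alone, so I'll resend it together with claw.

Emit:
send_rows(
  deltas="0 0 0 0; 0 0 0 0; 0 0 0 0; 0 0 0 0",
  force=20,
  claw=0,
)

```text
t: 7.85
eef_pos: [0.4042, 0.108, 0.1983]
tool_rot: [0.0, -0.041, 0.999, 0.0]
contact_force: [0.2, -0.6, -5.3]
gripper_width: 0.225
grasp_force: 59.8
```

```bash
python3 st.py
cat > wp.py <<'E'
from h import *
for c in('side','scene'):
    p=bot.read_camera(c)
    g={}
    for n in('weight_knob','weight'):
        r=bot.landmark_of(p,n); g[n]=np.array(r[0]['xyz']); print(c,n,g[n].round(3),round(r[0]['confidence'],2))
    a=g['weight_knob']-g['weight']; print('lean deg',np.degrees(np.arccos(a[2]/np.linalg.norm(a))).round(1),'len',np.linalg.norm(a).round(3),'fwd',a.round(3))
E
python3 wp.py
```

```text
t 7.85 pos [0.4042 0.108  0.1983] F [ 0.2 -0.6 -5.3] w 0.225 gf 59.8 yaw -175.3 tilt 0.0
side weight_knob [0.408 0.109 0.19 ] 0.72
side weight [0.44  0.11  0.134] 0.54
lean deg 30.0 len 0.064 fwd [-0.032 -0.001  0.056]
scene weight_knob [0.407 0.109 0.196] 0.75
scene weight [0.442 0.114 0.139] 0.66
lean deg 31.6 len 0.067 fwd [-0.035 -0.005  0.057]
```

Emit:
send_rows(
  deltas="0 0 0.03 0; 0 0 0.065 0; 0 0 0.095 0; 0 0 0.112 0; 0 0 0.118 0",
)

```text
t: 8.65
eef_pos: [0.4033, 0.1076, 0.0788]
tool_rot: [-0.001, -0.041, 0.999, -0.001]
contact_force: [-0.4, -0.8, -5.6]
gripper_width: 0.227
grasp_force: 59.6
```

Emit:
send_rows(
  deltas="0 0 0.003 0; 0 0 0.006 0; 0 0 0.007 0; 0 0 0.007 0",
)

```text
t: 9.05
eef_pos: [0.4047, 0.1082, 0.0738]
tool_rot: [0.001, -0.041, 0.999, 0.0]
contact_force: [-0.3, -0.2, -4.4]
gripper_width: 0.229
grasp_force: 59.6
```

Emit:
send_rows(
  deltas="0 0 0.001 0; 0 0 0.002 0; 0 0 0.002 0",
)

```text
t: 9.35
eef_pos: [0.4047, 0.1082, 0.0718]
tool_rot: [0.0, -0.041, 0.999, 0.0]
contact_force: [-1.5, 0.3, 2.5]
gripper_width: 0.228
grasp_force: 60.7
```

Emit:
send_rows(
  deltas="-0.003 0 0.001 0; -0.006 0 0.001 0; -0.009 0 0.001 0; -0.012 0 0.001 0",
)

```text
t: 9.75
eef_pos: [0.4169, 0.1094, 0.0716]
tool_rot: [0.001, -0.041, 0.999, 0.001]
contact_force: [-3.9, -0.5, 15.0]
gripper_width: 0.232
grasp_force: 63.9
```

```bash
python3 st.py; python3 wp.py
```

```text
t 9.75 pos [0.4169 0.1094 0.0716] F [-3.9 -0.5 15. ] w 0.232 gf 63.9 yaw -175.3 tilt 0.09
side weight_knob [0.42  0.108 0.062] 0.65
side weight [0.443 0.114 0.005] 0.51
lean deg 22.0 len 0.061 fwd [-0.022 -0.006  0.057]
scene weight_knob [ 0.278 -0.274  0.001] 0.45
scene weight [0.446 0.114 0.008] 0.57
lean deg 90.9 len 0.423 fwd [-0.168 -0.388 -0.006]
```

Emit:
send_rows(
  deltas="-0.003 0 0 0; -0.006 0 0 0; -0.009 0 0.0005 0; -0.012 0 0.001 0; -0.014 0 0.0015 0",
)

```text
t: 10.55
eef_pos: [0.4315, 0.1105, 0.07]
tool_rot: [0.001, -0.041, 0.999, 0.001]
contact_force: [-1.9, -0.2, 12.8]
gripper_width: 0.232
grasp_force: 65.7
```

```bash
python3 st.py; python3 wp.py
```

```text
t 10.55 pos [0.4315 0.1105 0.07  ] F [-1.9 -0.2 12.8] w 0.232 gf 65.7 yaw -175.3 tilt 0.14
side weight_knob [ 0.412 -0.464  0.01 ] 0.66
side weight [ 0.446  0.11  -0.001] 0.48
lean deg 88.9 len 0.575 fwd [-0.034 -0.574  0.011]
scene weight_knob [0.43  0.109 0.067] 0.45
scene weight [0.446 0.111 0.004] 0.66
lean deg 14.5 len 0.065 fwd [-0.016 -0.002  0.063]
```

Emit:
send_rows(
  deltas="-0.003 0 0.0005 0; -0.006 0 0.0015 0; -0.009 0 0.0025 0; -0.012 0 0.0035 0; -0.014 0 0.004 0",
)

```text
t: 11.35
eef_pos: [0.4459, 0.1118, 0.0661]
tool_rot: [0.002, -0.041, 0.999, 0.001]
contact_force: [-2.0, -0.3, 12.8]
gripper_width: 0.231
grasp_force: 68.3
```

```bash
python3 st.py; python3 wp.py
```

```text
t 11.35 pos [0.4459 0.1118 0.0661] F [-2.  -0.3 12.8] w 0.231 gf 68.3 yaw -175.3 tilt 0.19
side weight_knob [0.444 0.109 0.06 ] 0.5
side weight [ 0.444  0.114 -0.001] 0.42
lean deg 4.7 len 0.062 fwd [-0.001 -0.005  0.061]
scene weight_knob [0.443 0.11  0.066] 0.58
scene weight [ 0.446  0.114 -0.001] 0.75
lean deg 4.0 len 0.066 fwd [-0.002 -0.004  0.066]
```

Emit:
send_rows(
  deltas="0 0 -0.001 0; 0 0 -0.001 0; 0 0 -0.001 0; 0 0 -0.001 0",
  claw=0.5,
)

```text
t: 12.05
eef_pos: [0.4441, 0.1112, 0.0657]
tool_rot: [0.0, -0.041, 0.999, -0.0]
contact_force: [-0.4, -0.8, 1.0]
gripper_width: 0.5
grasp_force: 0.0
```

```bash
python3 st.py
python3 - <<'E'
from h import *
p=bot.read_camera('wrist'); W=cloud(p); z=W[...,2]
m=(z>.067)&(z<.082)&(abs(W[...,0]-.445)<.03)&(abs(W[...,1]-.111)<.016); K=W[m]; print(len(K))
if len(K): print(K.min(0).round(4),K.max(0).round(4),np.median(K,0).round(4)); print(np.polyfit(K[:,0],K[:,2],1))
m=(z>.03)&(z<.042)&(abs(W[...,0]-.445)<.04)&(abs(W[...,1]-.111)<.03); K=W[m]; print(len(K))
if len(K): print(K.min(0).round(4),K.max(0).round(4),np.median(K,0).round(4))
E
python3 wp.py
```

```text
t 12.05 pos [0.4441 0.1112 0.0657] F [-0.4 -0.8  1. ] w 0.5 gf 0.0 yaw -175.3 tilt 0.0
1529
[0.4325 0.1002 0.067 ] [0.4543 0.122  0.077 ] [0.4416 0.1108 0.0749]
[0.14215836 0.01151848]
3128
[0.419  0.0864 0.03  ] [0.4649 0.136  0.0418] [0.436  0.1099 0.0351]
side weight_knob [0.445 0.107 0.06 ] 0.65
side weight [ 0.445  0.109 -0.006] 0.63
lean deg 1.7 len 0.066 fwd [-0.    -0.002  0.066]
scene weight_knob [0.444 0.109 0.064] 0.52
scene weight [0.449 0.299 0.165] 0.65
lean deg 118.2 len 0.215 fwd [-0.005 -0.189 -0.101]
```

Emit:
send_rows(
  deltas="0 0 0.004 0; 0 0 0.008 0; 0 0 0.012 0; 0 0 0.012 0",
)

```text
t: 12.8
eef_pos: [0.4436, 0.111, 0.0531]
tool_rot: [-0.001, -0.041, 0.999, -0.0]
contact_force: [0.3, 0.1, 1.2]
gripper_width: 0.499
grasp_force: 0.0
```

Emit:
send_rows(
  deltas="0 0 0 0; 0 0 0 0; 0 0 0 0; 0 0 0 0; 0 0 0 0",
  claw=0,
  force=60,
)

```text
t: 13.3
eef_pos: [0.4441, 0.1113, 0.0539]
tool_rot: [0.0, -0.041, 0.999, 0.0]
contact_force: [-0.6, 0.0, 2.3]
gripper_width: 0.239
grasp_force: 58.6
```

Emit:
send_rows(
  deltas="0 0 -0.02 0; 0 0 -0.06 0; 0 0 -0.1 0; 0 0 -0.14 0; 0 0 -0.17 0",
)

```text
t: 13.8
eef_pos: [0.4438, 0.1108, 0.2254]
tool_rot: [0.0, -0.041, 0.999, 0.0]
contact_force: [0.3, 0.8, -5.3]
gripper_width: 0.236
grasp_force: 59.8
```

```bash
python3 st.py "[.4455,-.131,.225]"; python3 wp.py
python3 - <<'E'
from h import *
# plate on tester from side & scene depth
for c in('side','scene'):
    p=bot.read_camera(c); W=cloud(p)
    m=(abs(W[...,2]-.110)<.006)&(abs(W[...,0]-.445)<.05)&(abs(W[...,1]+.13)<.05)
    P=W[m]; 
    if len(P)>9:
        print(c,len(P),P.min(0).round(4),P.max(0).round(4),cv2.minEnclosingCircle((P[:,:2]*1000).astype(np.float32)))
    for n in('spring_a_top','tester_seat','mark_tip','tally_top'): print(n,[(np.round(r['xyz'],3).tolist(),round(r['confidence'],2)) for r in bot.landmark_of(p,n)][:2])
E
```

```text
t 13.8 pos [0.4438 0.1108 0.2254] F [ 0.3  0.8 -5.3] w 0.236 gf 59.8 yaw -175.3 tilt 0.03
tool delta [ 0.0179 -0.2412  0.0004]
side weight_knob [ 0.446 -0.13   0.011] 0.63
side weight [0.446 0.111 0.173] 0.52
lean deg 123.9 len 0.29 fwd [ 0.    -0.241 -0.162]
scene weight_knob [0.446 0.113 0.238] 0.78
scene weight [0.444 0.113 0.168] 0.8
lean deg 1.5 len 0.069 fwd [0.002 0.001 0.069]
side 206 [ 0.4098 -0.1677  0.1042] [ 0.4831 -0.0908  0.1145] ((444.1944274902344, -129.08743286132812), 40.73875045776367)
spring_a_top [([0.41, -0.463, 0.112], 0.6)]
tester_seat [([0.413, -0.462, 0.013], 0.16)]
mark_tip []
tally_top [([0.446, -0.13, 0.009], 0.62), ([0.428, -0.25, 0.064], 0.52)]
scene 206 [ 0.4078 -0.1688  0.1041] [ 0.4874 -0.0876  0.1158] ((447.579345703125, -128.2689666748047), 41.36411666870117)
spring_a_top [([0.28, -0.275, -0.002], 0.59), ([0.411, -0.464, 0.109], 0.53)]
tester_seat [([0.446, -0.132, 0.012], 0.72)]
mark_tip [([0.453, -0.09, 0.087], 0.4)]
tally_top [([0.428, -0.249, 0.064], 0.59)]
```

Emit:
send_rows(
  deltas="0.003 -0.045 0 0; 0.007 -0.09 0 0; 0.01 -0.14 0 0; 0.014 -0.185 0 0; 0.017 -0.225 0 0",
)

```text
t: 15.1
eef_pos: [0.4451, -0.1168, 0.2241]
tool_rot: [0.0, -0.04, 0.999, -0.0]
contact_force: [1.2, -0.2, -6.5]
gripper_width: 0.24
grasp_force: 60.2
```

```bash
python3 st.py "[.446,-.1295,.180]"
python3 - <<'E'
from h import *
p=bot.read_camera('wrist'); cv2.imwrite('pics/w5.png',p['img'][:,:,::-1]); W=cloud(p)
m=(abs(W[...,2]-.110)<.006)&(abs(W[...,0]-.445)<.05)&(abs(W[...,1]+.13)<.05)
P=W[m]; 
if len(P)>9: print(len(P),P.min(0).round(4),P.max(0).round(4),cv2.minEnclosingCircle((P[:,:2]*1000).astype(np.float32)))
for n in('spring_a_top','tester_seat','mark_tip','tally_top'): print(n,[(np.round(r['xyz'],3).tolist(),round(r['confidence'],2)) for r in bot.landmark_of(p,n)][:2])
E
```

```text
t 15.1 pos [ 0.4451 -0.1168  0.2241] F [ 1.2 -0.2 -6.5] w 0.24 gf 60.2 yaw -175.4 tilt 0.05
tool delta [ 0.0001 -0.0127  0.0441]
2767 [ 0.4084 -0.1672  0.104 ] [ 0.4758 -0.0925  0.1116] ((446.09521484375, -129.6851043701172), 37.83888244628906)
spring_a_top [([0.446, -0.128, 0.012], 0.41)]
tester_seat []
mark_tip [([0.449, -0.092, 0.089], 0.78)]
tally_top [([0.43, -0.249, 0.066], 0.68)]
```

View pics/w5.png

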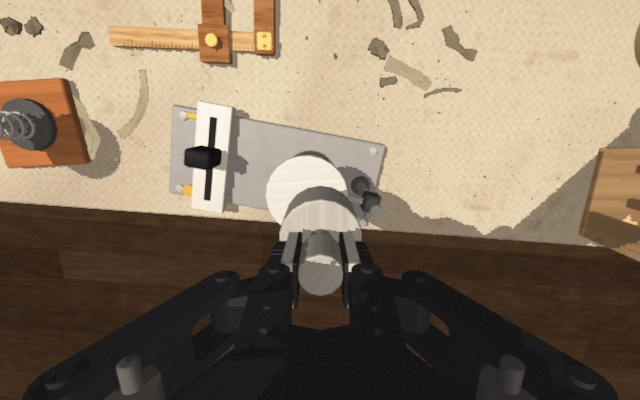

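The plate shows at (307,190) and measures centred at (0.446,-0.1297) with radius 38 mm, as it should be. The pointer and column are at (365,190), the slide grip at (203,157). I'll centre the weight and lower it.

Emit:
send_rows(
  deltas="0 -0.006 0.01 0; 0 -0.013 0.025 0; 0 -0.013 0.04 0; 0 -0.013 0.05 0; 0 -0.013 0.054 0",
)

```text
t: 15.85
eef_pos: [0.4459, -0.1265, 0.1684]
tool_rot: [-0.001, -0.042, 0.999, 0.0]
contact_force: [-0.1, 1.0, -5.7]
gripper_width: 0.237
grasp_force: 60.5
```

Emit:
send_rows(
  deltas="0 0 0.002 0; 0 0 0.004 0; 0 0 0.006 0; 0 0 0.008 0; 0 0 0.01 0",
)

```text
t: 16.35
eef_pos: [0.447, -0.1273, 0.16]
tool_rot: [0.001, -0.041, 0.999, 0.0]
contact_force: [-0.2, 0.7, -4.3]
gripper_width: 0.237
grasp_force: 60.6
```

Emit:
send_rows(
  deltas="0 0 0.002 0; 0 0 0.004 0; 0 0 0.006 0; 0 0 0.008 0; 0 0 0.01 0",
)

```text
t: 16.85
eef_pos: [0.4469, -0.1274, 0.1498]
tool_rot: [0.0, -0.041, 0.999, -0.0]
contact_force: [1.6, 1.2, -3.1]
gripper_width: 0.241
grasp_force: 60.7
```

Emit:
send_rows(
  deltas="0 0 0.003 0; 0 0 0.006 0; 0 0 0.009 0; 0 0 0.012 0; 0 0 0.012 0",
)

```text
t: 17.35
eef_pos: [0.4465, -0.1274, 0.1375]
tool_rot: [-0.0, -0.041, 0.999, -0.0]
contact_force: [2.5, 1.4, -2.2]
gripper_width: 0.237
grasp_force: 60.7
```

Emit:
send_rows(
  deltas="0 0 0.002 0; 0 0 0.004 0; 0 0 0.006 0; 0 0 0.008 0; 0 0 0.008 0",
)

```text
t: 17.85
eef_pos: [0.4466, -0.1274, 0.1296]
tool_rot: [0.0, -0.041, 0.999, -0.0]
contact_force: [1.7, 0.6, -0.6]
gripper_width: 0.238
grasp_force: 60.9
```

Emit:
send_rows(
  deltas="0 0 0.002 0; 0 0 0.003 0; 0 0 0.003 0; 0 0 0.003 0",
)

```text
t: 18.25
eef_pos: [0.4466, -0.1274, 0.1268]
tool_rot: [0.0, -0.041, 0.999, -0.0]
contact_force: [1.0, 1.6, 0.8]
gripper_width: 0.239
grasp_force: 60.9
```

Emit:
send_rows(
  deltas="0 0 0 0; 0 0 0 0; 0 0 0 0; 0 0 0 0; 0 0 0 0",
  claw=0.45,
)

```text
t: 18.75
eef_pos: [0.4463, -0.1274, 0.1268]
tool_rot: [-0.0, -0.041, 0.999, 0.0]
contact_force: [0.0, -0.5, -0.1]
gripper_width: 0.451
grasp_force: 0.0
```

```bash
python3 st.py; python3 wp.py
```

```text
t 18.75 pos [ 0.4463 -0.1274  0.1268] F [ 0.  -0.5 -0.1] w 0.451 gf 0.0 yaw -175.3 tilt 0.01
side weight_knob [ 0.446 -0.127  0.132] 0.72
side weight [ 0.449 -0.126  0.07 ] 0.68
lean deg 2.8 len 0.062 fwd [-0.003 -0.001  0.062]
scene weight_knob [ 0.445 -0.127  0.14 ] 0.64
scene weight [ 0.447 -0.125  0.07 ] 0.74
lean deg 2.7 len 0.07 fwd [-0.003 -0.002  0.07 ]
```

Emit:
send_rows(
  deltas="0 0 -0.01 0; 0 0 -0.03 0; 0 0 -0.06 0; 0 0 -0.1 0; 0 0 -0.13 0",
)

```text
t: 19.55
eef_pos: [0.4467, -0.1279, 0.2595]
tool_rot: [0.001, -0.04, 0.999, -0.0]
contact_force: [0.4, -0.3, -0.1]
gripper_width: 0.448
grasp_force: 0.0
```

Emit:
send_rows(
  deltas="0.02 -0.03 0 0; 0.05 -0.06 0 0; 0.05 -0.09 0 0; 0.05 -0.09 0 0",
  claw=0,
)

```text
t: 19.95
eef_pos: [0.4031, -0.225, 0.258]
tool_rot: [0.001, -0.038, 0.999, -0.001]
contact_force: [-0.0, 0.3, -0.2]
gripper_width: -0.006
grasp_force: 0.0
```

```bash
python3 st.py; python3 wp.py
python3 - <<'E'
from h import *
p=bot.read_camera('wrist'); cv2.imwrite('pics/w6.png',p['img'][:,:,::-1]); W=cloud(p); np.save('w6.npy',W)
for n in('spring_a_top','mark_tip','tally_top','weight','tester'): print(n,[(np.round(r['xyz'],3).tolist(),round(r['confidence'],2)) for r in bot.landmark_of(p,n)][:2])
d=np.hypot(W[...,0]-.446,W[...,1]+.1297); P=W[(d>.028)&(d<.036)&(W[...,2]>.03)&(W[...,2]<.12)]
print('plate',len(P),np.percentile(P[:,2],[5,25,50,75,95]).round(4))
m=(abs(W[...,0]-.448)<.02)&(W[...,1]>-.09)&(W[...,1]<-.055)&(W[...,2]>.075)&(W[...,2]<.1); P=W[m]; print('mark',len(P),np.percentile(P[:,2],[5,25,50,75,95]).round(4) if len(P) else '')
m=(W[...,2]>.05)&(W[...,2]<.075)&(abs(W[...,1]+.249)<.03)&(abs(W[...,0]-.43)<.04); P=W[m]; print('grip',len(P),P.min(0).round(4),P.max(0).round(4),cv2.minAreaRect((P[P[:,2]>.06][:,:2]*1000).astype(np.float32)))
p=bot.read_camera('side'); print([(n,np.round(r['xyz'],3).tolist(),round(r['confidence'],2)) for n in('spring_a_top','mark_tip') for r in bot.landmark_of(p,n)])
E
```

```text
t 19.95 pos [ 0.4031 -0.225   0.258 ] F [-0.   0.3 -0.2] w -0.006 gf 0.0 yaw -175.7 tilt 0.15
side weight_knob [ 0.447 -0.127  0.135] 0.52
side weight [ 0.446 -0.129  0.071] 0.81
lean deg 2.0 len 0.064 fwd [0.001 0.002 0.064]
scene weight_knob [ 0.447 -0.127  0.139] 0.74
scene weight [ 0.448 -0.126  0.072] 0.57
lean deg 1.1 len 0.067 fwd [-0.001 -0.001  0.067]
spring_a_top [([0.408, -0.466, 0.108], 0.91)]
mark_tip [([0.449, -0.093, 0.089], 0.81)]
tally_top [([0.432, -0.248, 0.062], 0.84)]
weight [([0.443, -0.122, 0.073], 0.97)]
tester [([0.441, -0.191, -0.002], 0.56)]
plate 725 [0.0714 0.072  0.0725 0.0729 0.0735]
mark 326 [0.0818 0.0875 0.0895 0.0947 0.0971]
grip 409 [ 0.4166 -0.2624  0.0501] [ 0.4384 -0.2338  0.0673] ((427.4228515625, -248.19332885742188), (27.92996597290039, 19.99532127380371), 84.03491973876953)
[('spring_a_top', [0.446, -0.128, 0.012], 0.72), ('spring_a_top', [0.41, -0.463, 0.111], 0.62)]
```

View pics/w6.png

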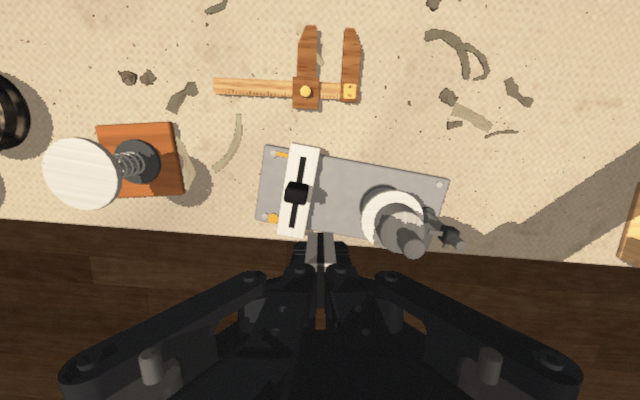

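The loaded plate, at (392,218), is at 72.5 mm and the mark tip at about 88 mm, so the spring is weak and the slide goes to the near end, towards the robot. The slide grip is at (297,193). I'll come down behind it.

Emit:
send_rows(
  deltas="-0.03 -0.02 0 5; -0.05 -0.03 0 10.5; -0.05 -0.03 0 10.5; -0.05 -0.03 0 10.5",
)

```text
t: 21.1
eef_pos: [0.456, -0.247, 0.2564]
tool_rot: [-0.001, 0.05, 0.999, -0.0]
contact_force: [-1.3, 0.3, 0.8]
gripper_width: -0.0
grasp_force: 0.0
```

```bash
python3 st.py "[.4575,-.2515,.052]"
python3 - <<'E'
from h import *
p=bot.read_camera('wrist'); W=cloud(p)
print([(np.round(r['xyz'],3).tolist(),round(r['confidence'],2)) for r in bot.landmark_of(p,'tally_top')])
m=(W[...,2]>.058)&(W[...,2]<.075)&(abs(W[...,1]+.249)<.03)&(abs(W[...,0]-.43)<.04); P=W[m]; print(len(P),cv2.minAreaRect((P[:,:2]*1000).astype(np.float32)))
E
```

```text
t 21.1 pos [ 0.456  -0.247   0.2564] F [-1.3  0.3  0.8] w -0.0 gf 0.0 yaw 174.2 tilt 0.08
tool delta [-0.0023 -0.0042  0.2044]
[([0.428, -0.247, 0.064], 0.68)]
415 ((427.7392578125, -248.244873046875), (28.04486846923828, 19.88084602355957), 83.77162170410156)
```

Emit:
send_rows(
  deltas="-0.006 -0.004 0.045 0; -0.006 -0.004 0.09 0; -0.006 -0.004 0.135 0; -0.006 -0.004 0.175 0; -0.006 -0.004 0.19 0",
)

```text
t: 21.7
eef_pos: [0.4591, -0.2501, 0.0639]
tool_rot: [-0.003, 0.051, 0.999, 0.001]
contact_force: [-0.3, -0.1, 0.6]
gripper_width: -0.005
grasp_force: 0.0
```

Emit:
send_rows(
  deltas="0 0 0.005 0; 0 0 0.01 0; 0 0 0.01 0",
)

```text
t: 22.0
eef_pos: [0.4627, -0.252, 0.058]
tool_rot: [0.001, 0.051, 0.999, -0.0]
contact_force: [0.6, -0.9, -0.7]
gripper_width: -0.003
grasp_force: 0.0
```

Emit:
send_rows(
  deltas="0.005 0 0 0; 0.01 0 0 0; 0.015 0 0 0; 0.02 0 0 0; 0.025 0 0 0",
)

```text
t: 22.5
eef_pos: [0.4372, -0.2492, 0.0572]
tool_rot: [0.001, 0.051, 0.999, -0.0]
contact_force: [1.3, -0.1, 0.5]
gripper_width: -0.001
grasp_force: 0.8
```

Emit:
send_rows(
  deltas="0.005 0 0 0; 0.01 0 0 0; 0.015 0 0 0; 0.02 0 0 0; 0.023 0 0 0",
)

```text
t: 23.0
eef_pos: [0.4145, -0.2469, 0.0569]
tool_rot: [0.001, 0.051, 0.999, -0.0]
contact_force: [8.3, -0.4, -5.7]
gripper_width: 0.001
grasp_force: 4.1
```

Emit:
send_rows(
  deltas="0.003 0 0 0; 0.006 0 0 0; 0.008 0 0 0; 0.01 0 0 0",
)

```text
t: 23.4
eef_pos: [0.4137, -0.247, 0.0584]
tool_rot: [0.008, 0.049, 0.999, -0.003]
contact_force: [26.5, -1.3, -16.0]
gripper_width: -0.002
grasp_force: 13.2
```

End stop reached, with 26 N building up. I'll back off, rise and check.

Emit:
send_rows(
  deltas="-0.01 0 0 0; -0.02 0 0 0; -0.025 0 0 0; -0.025 0 -0.03 0; -0.025 0 -0.07 0",
)

```text
t: 23.9
eef_pos: [0.4266, -0.2476, 0.1257]
tool_rot: [-0.003, 0.051, 0.999, 0.0]
contact_force: [0.1, 0.6, 0.6]
gripper_width: -0.0
grasp_force: 0.0
```

Emit:
send_rows(
  deltas="0 0 -0.05 0; 0 0 -0.1 0; 0 0 -0.13 0; 0 0 -0.13 0; 0 0 -0.13 0",
)

```text
t: 24.4
eef_pos: [0.4284, -0.248, 0.2566]
tool_rot: [-0.0, 0.051, 0.999, 0.0]
contact_force: [0.1, -0.5, -0.1]
gripper_width: 0.002
grasp_force: 0.0
```

```bash
python3 st.py; python3 wp.py
python3 - <<'E'
from h import *
p=bot.read_camera('wrist'); W=cloud(p); cv2.imwrite('pics/w7.png',p['img'][:,:,::-1])
m=(W[...,2]>.058)&(W[...,2]<.075)&(abs(W[...,1]+.249)<.03)&(abs(W[...,0]-.4)<.06); P=W[m]; print(len(P),cv2.minAreaRect((P[:,:2]*1000).astype(np.float32)))
E
```

```text
t 24.4 pos [ 0.4284 -0.248   0.2566] F [ 0.1 -0.5 -0.1] w 0.002 gf 0.0 yaw 174.2 tilt 0.05
side weight_knob [ 0.446 -0.126  0.137] 0.77
side weight [ 0.448 -0.126  0.072] 0.64
lean deg 1.4 len 0.065 fwd [-0.002  0.     0.065]
scene weight_knob [ 0.447 -0.125  0.139] 0.77
scene weight [ 0.447 -0.124  0.076] 0.62
lean deg 0.5 len 0.064 fwd [-0.    -0.     0.064]
414 ((394.457275390625, -244.52374267578125), (26.679515838623047, 19.67677879333496), 84.46794891357422)
```

View pics/w7.png

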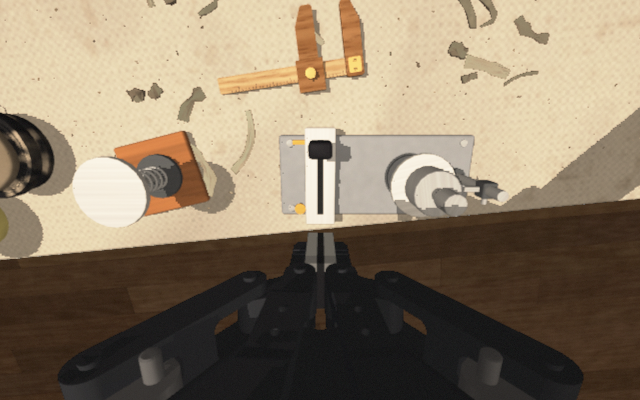

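The grip at (320,149) is at the near end by the bar, and the slot shows only on its far side. The weight stands upright on the plate at (430,185).

```bash
python3 -c "
from station import bot
print(bot.hand_in())"
```

```text
the job is handed in; nothing more can be done
None
```

I handed the job in: the weight stands upright and released on the tester's spring, its plate sank to about 72 mm against a mark at about 88 mm, so the spring is weak and I pushed the tally slide to its near end (by the bar); the hand-in returned no verdict.

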